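# Roll the amber jar up to the label reader and read it

### The arm

A 6-joint arm with a two-finger parallel gripper is mounted at the origin on the work surface. World frame = base frame: x ahead of the robot, y to its left, z up, the work surface at z = 0. Lengths are in m, angles in rad, forces in N, time in s.
With the tool pointing down it reaches from about 0.275 to 0.775 m from the base axis. Payload 14.6 kg.
Tool frame: the origin (TCP) lies midway between the tips of the shut fingers; the grasp point (between the pads) lies 19 mm behind it (r.grip_depth is the distance from the TCP to the grasp point, in m); z points along the fingers, y is the direction in which the jaws open and shut (so a half turn about z gives the same grasp; the last joint's range is limited). The gripper opens to 85 mm and grips with 20 to 120 N. Pads are 22 mm wide; open, the fingers measure 114 mm over their backs; the gripper's body (76 mm by 85 mm) begins 54 mm behind the grasp point. The pads swing forward as they close: fully open they stand 13 mm farther back than shut.
Start: joints at [1.179, 0.263, -0.048, 1.259, 0, 1.415], TCP at [0.123, 0.51, 0.231] pointing down, gripper open.
Joint ranges: [-2.65, 2.65], [-0.89, 1.7], [-1.18, 1.37], [-2.13, 2.11], [-1.35, 1.29], [-3.14, 3.14]. Speed limits (rad/s): [1.89, 1.89, 2.57, 2.79, 3.14, 3.14].

### API

Orientations are given as a rotation vector (axis times angle).
In Python, from plant import monitor, vision, workorder, r gives the robot as it stands.
- The arm moves only by the tool play_rows, never from a script. Its argument "increments" is a list of rows, each an object with "grip": the opening in per cent of the stroke, from 0 (shut) to 100 (fully open); "translation": the shift along the tool's x, y, z in m, a list of three; "twist": the turn, a rotation vector about the tool's x, y, z in degrees, a list of three. In form: [{"grip": grip, "translation": [x, y, z], "twist": [ax, ay, az]}, ...]. A call has 1 to 10 rows; each row is the pose to reach, as a shift and turn from the pose commanded when the call began, along the tool's axes at that moment; what a row does not reach only later rows make up. A row lasts 1/8 s, in which the tool goes at most 62.5 mm and 10.7 degrees, less where a joint would pass 70% of its speed; a pose out of reach is approached as far as the arm can. A call with a gripper value outside its range is refused whole. The fingers move at their own pace and stop on an object; the grip force is fixed at half the most. Time passes only in rows, so rows that repeat a pose let the fingers close. It gives the time, the measured TCP pose, the force and the opening at its end, in the units of the state.
- monitor.get_obs(): the state, without advancing time (a new reading comes with each control period).
- vision.read_camera(name): name is "side" or "top" or "wrist"; returns the picture (480x640x3 uint8, red, green, blue); there is no depth.
- vision.calibration(name): a dict with "fov_y" (degrees; the focal length in pixels is half the picture's height over the tangent of half this angle, whatever the lens; pixels are square), "cx", "cy" (the principal point, pixels), "world_from_camera" (4x4, takes a point from camera to world coordinates). Camera axes: x right, y up, looking along -z (the intrinsics and any distortion apply to the point x, -y, -z); pixel columns grow to the right and rows downward; lengths in m; the calibration is good to about 2 mm. A picture is of the moment at which its call begins: read the wrist's pose just before it. calibration takes no time and is no camera call; for the wrist camera it gives the pose at the moment of the call.
- workorder.hand_in(): hands the job in, once; it reports no verdict.
The state is a dict: "t": time; "qpos": joint angles; "dq": joint speeds; "tau": joint torques, N m; "tcp_pos": TCP position; "orientation": TCP orientation; "wrist_force": force on the tool from outside, world axes, zero at the start; "wrist_torque": the same for the moment, N m; "width": finger opening in m.
Only numpy, scipy, OpenCV 4.12 (cv2) and the standard library are available. Lean on these libraries where they do the work, as an engineer would, in place of code of your own. Each camera call takes 0.05 s, during which the arm holds its last target. There are 200 camera calls.

### The job

Two sample jars lie on their sides at the low end of the label reader's two sloping gutters. Without picking it up, gently push the amber jar up its gutter with your fingertips, over the crest, until it rests in the green pocket against the steel stop and cannot roll back; then press the green button on the reader all the way down and let it go. Leave the white jar at the bottom, do not press the button before the amber jar is in place, and leave the other things on the bench and the reader alone.

Things in the scene. Friction and masses are not known exactly. Their poses are not given: they have to be found in the camera images.
- gutter: fixed label-reader rig: two parallel sloping gutters with a white reader box across the upper end. Origin: centre of its underside, on the bench; z up, y points up the slope (level), x across. In its frame, mm: gutters centred at x = -47 and +47, each 88 wide inside; thin blue walls stand about 14 above the aluminium floor. Reader box: x -100 to 100, y 103 to 183, top at height 100
- lip (a point): middle of the top edge of the blue lip that closes the low end: gutter y = -134 mm (8 mm thick), height 27 mm. The floor just inside it (y = -130) is 16 mm high and rises evenly at 7 degrees to the crest. Behind the lip (y below -138) the bench is bare
- crest (a point): middle of the crest where aluminium floor meets green pocket: gutter y = 50, height 38 mm. Beyond it the green floor falls at 12 degrees to the stop. A jar let go below the crest rolls back down to the lip; once its centre is past the crest it rolls by itself into the pocket
- stop (a point): middle of the top edge of the vertical steel stop plate's face that the jar comes to rest against: gutter y = 95, height 60 mm
- amber_jar_centre (a point): centre (on the axis, half-way along) of the amber-brown jar with white cap that lies across a gutter, axis along gutter x, free to roll: barrel 50 mm diameter, 60 long; cap 44 diameter; 80 long in all; 0.11 to 0.22 kg, smooth (friction about 0.35). It starts against the lip, centre at gutter y = -111, height 43 mm, in either gutter; resting in the pocket its centre is at y = 70, height 59 mm
- white_jar_centre (a point): white jar with a blue cap, same size, shape and start, in the other gutter; to be left there. The point is its centre
- read (a joint): travel of the reader's green push button, m: 0 released, 0.006 fully down; springs back; about 4 N to push fully down
- read_top (a point): centre of the top face of the green button, 32 mm across, on the middle of the reader's top; it is pressed straight down
- spare_cap: red screw cap, 38 mm across and 16 mm high, standing loose on top of the reader beside the button; origin at the centre of its underside. A bystander
- reagent_centre (a point): upright amber reagent bottle with blue cap, 66 mm across, 140 mm tall, on the bench beyond the gutter; point half-way up its axis. A bystander
- beaker: empty glass beaker, 70 mm across, 90 mm tall; origin at the centre of its underside. A bystander
- spanner: small steel spanner, 150 mm long, lying on the bench along its own x. A bystander
- tip_box: blue pipette-tip box, 80 x 120 x 55 mm high; origin at the centre of its underside. A bystander
- column: steel chromatography column with dark end nuts, 126 mm long along its own x, 22 mm thick, lying on the bench; origin on the bench under its middle. A bystander
- amber_jar: the amber jar again, with its attitude; its origin is the same centre; its x runs along its axis towards the cap and it turns about x as it rolls
There are look-alikes about, which are no part of the job. Of the things that look like the amber_jar, the middle-sized one is meant.

How it is judged:
On the way, in this order (a step that is already met when the one before it is completed fails the run):
1. the amber jar rests in the pocket against the stop (y of amber_jar_centre in the frame of gutter between 0.063 and 0.077 m and z of amber_jar_centre in the frame of gutter between 0.053 and 0.0635 m and linear speed of amber_jar below 0.05 m/s), for 0.2 s.
2. the green button is pressed down (value of joint read above 0.0042 m), for 0.05 s.
At the end, for the whole second after the job is handed in: the amber jar lies at rest in the green pocket against the stop (centre within 7 mm of its resting place along the gutter, 59 mm above the bench within 4 to 6 mm), the button is released, and the white jar is still at the low lip (within 15 mm) (y of amber_jar_centre in the frame of gutter between 0.063 and 0.077 m and z of amber_jar_centre in the frame of gutter between 0.053 and 0.0635 m and linear speed of amber_jar below 0.03 m/s and value of joint read below 0.0015 m and y of white_jar_centre in the frame of gutter below -0.095 m and distance of white_jar_centre from where it was at the start of the episode below 0.015 m); the robot touches nothing.
It fails at once if the amber jar is lifted clear of its gutter (z of amber_jar_centre in the frame of gutter above 0.073 m or (y of amber_jar_centre in the frame of gutter below -0.03 m and z of amber_jar_centre in the frame of gutter above 0.064 m)).
It fails at once if the amber jar is handled roughly: flung faster than 0.6 m/s or pressed harder than 30 N (linear speed of amber_jar above 0.6 m/s or contact force between the fingers and amber_jar above 30 N).
It fails at once if the button is pressed before the amber jar is in place (value of joint read above 0.003 m and not (y of amber_jar_centre in the frame of gutter between 0.063 and 0.077 m and z of amber_jar_centre in the frame of gutter between 0.053 and 0.0635 m)).
It fails at once if the white jar is moved (distance of white_jar_centre from where it was at the start of the episode above 0.02 m).
It fails at once if a bystander is moved more than 20 mm (distance of any of spare_cap, reagent_centre, beaker, spanner, tip_box, column from where it was at the start of the episode above 0.02 m).
It also fails if it takes over 45 s, if anything falls off the work surface, if the arm or the gripper's body presses on something with over 40 N, if the wrist force passes 120 N, or if a joint passes its speed limit or range.

## Working session

There is one attempt and no reset: what is moved stays moved. The work goes in short steps, Python scripts to look and compute and a tool call to move; the robot and the scene stay as the last step left them, time stands still between calls to the robot, and variables do not carry over. Pictures are saved under pics/ and viewed, on a budget of 10 in all, crops included, one or two more only if the job needs it, and the job is handed in when it is done.

Besides the shell and the picture viewer there is one more tool, called after "Emit:" by a JSON object that holds its "api" and its "payload". play_rows: Moves the arm, as the interface text tells. Its arguments: {"type":"object","properties":{"increments":{"type":"array"}},"required":["increments"]}

```bash
mkdir -p pics; ls; python3 - <<'E'
from plant import monitor, vision
import cv2,numpy as np
o=monitor.get_obs();print(o)
for n in("top","side"):
    im=vision.read_camera(n);cv2.imwrite(f"pics/{n}0.png",im[:,:,::-1]);c=vision.calibration(n);print(n,c)
E
```

```text
pics
{'t': 0.0, 'qpos': array([ 1.17870267e+00,  2.63532913e-01, -4.89479336e-02,  1.25937402e+00,
        1.72848468e-05,  1.41549889e+00]), 'dq': array([ 2.08576649e-05, -1.36771349e-04,  4.32537340e-04,  1.80838315e-05,
        1.44450903e-03,  5.09407345e-04]), 'tau': array([ 4.42890421e-03, -6.37597346e+01,  3.84570229e+01,  1.36350768e-02,
        4.72546878e-05, -1.08890083e-05]), 'tcp_pos': array([0.12305471, 0.51009918, 0.23081587]), 'orientation': array([-3.71054409e-01, -3.11929773e+00,  1.59337081e-03]), 'wrist_force': array([-0.46410398,  0.00630316,  0.31143767]), 'wrist_torque': array([-0.01825541, -0.04941605,  0.01905679]), 'width': 0.08547646987316744}
top {'fov_y': 49.59610985262792, 'cx': 326.6749280894057, 'cy': 245.02649452414337, 'world_from_camera': array([[ 0.01182955,  0.98409764, -0.17723404,  0.36878639],
       [-0.99990634,  0.01286205,  0.00467785, -0.00943578],
       [ 0.00688305,  0.17716211,  0.98415762,  1.15184482],
       [ 0.        ,  0.        ,  0.        ,  1.        ]])}
side {'fov_y': 43.749410378958416, 'cx': 311.8984852944356, 'cy': 238.17734445067256, 'world_from_camera': array([[ 0.92926158,  0.25357394, -0.26865065,  0.15294902],
       [-0.36939238,  0.64707178, -0.6669688 , -0.98087372],
       [ 0.00471035,  0.71902599,  0.69496722,  1.1227166 ],
       [ 0.        ,  0.        ,  0.        ,  1.        ]])}
```

View pics/top0.png

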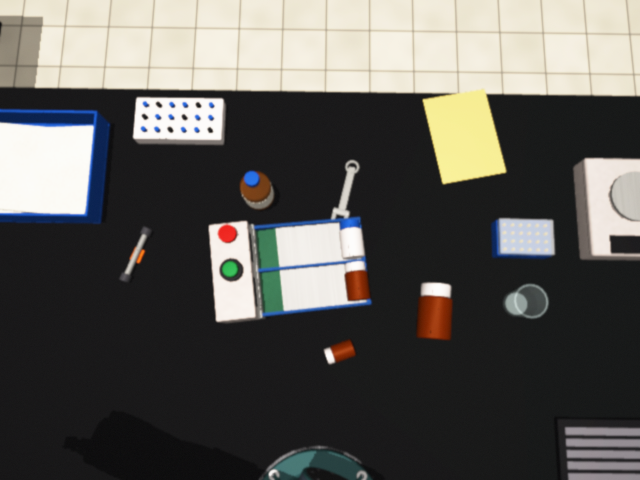

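View pics/side0.png

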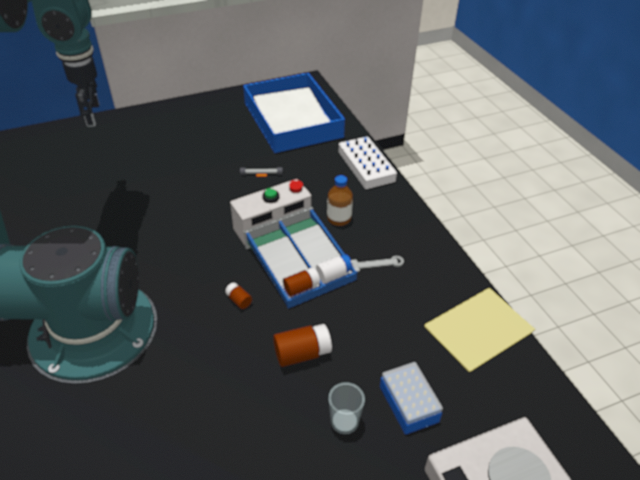

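The top view shows the amber jar at about (357,283) in the nearer gutter and the white jar at (351,240) in the far one. The button is at (230,269) and the red cap at (228,233). Upslope is image-left, so about world +y. The large bottle (435,310) and the small vial (340,352) are the look-alikes. In the side view the amber jar is at (298,281) and the button at (271,195).

```bash
cat > h.py <<'E'
import numpy as np,cv2
from plant import vision
def cal(n):
    c=vision.calibration(n); return c
def ray(c,u,v):
    f=240/np.tan(np.radians(c["fov_y"]/2)); M=c["world_from_camera"]
    d=M[:3,:3]@np.array([(u-c["cx"])/f,-(v-c["cy"])/f,-1]); return M[:3,3],d/np.linalg.norm(d)
def plane(c,u,v,z):
    o,d=ray(c,u,v); return o+d*(z-o[2])/d[2]
def proj(c,p):
    f=240/np.tan(np.radians(c["fov_y"]/2)); M=c["world_from_camera"]
    q=M[:3,:3].T@(np.asarray(p)-M[:3,3]); return c["cx"]+f*q[0]/-q[2],c["cy"]-f*q[1]/-q[2]
def tri(c1,p1,c2,p2):
    o1,d1=ray(c1,*p1);o2,d2=ray(c2,*p2)
    t=np.linalg.lstsq(np.c_[d1,-d2],o2-o1,rcond=None)[0]
    a,b=o1+t[0]*d1,o2+t[1]*d2; return (a+b)/2,np.linalg.norm(a-b)
E
python3 - <<'E'
from h import *
R={"top":(195,190,190,150),"side":(215,170,150,140)}
rng={"green":((45,100,60),(80,255,255)),"red":((0,200,150),(6,255,255)),"amber":((5,180,50),(14,255,180)),"blue":((100,150,60),(125,255,255))}
cs={n:cal(n) for n in R};out={}
vis=[]
for n,(x,y,w,h) in R.items():
    im=cv2.imread(f"pics/{n}0.png");hs=cv2.cvtColor(im,cv2.COLOR_BGR2HSV)
    for k,(a,b) in rng.items():
        m=cv2.inRange(hs,a,b);z=np.zeros_like(m);z[y:y+h,x:x+w]=m[y:y+h,x:x+w]
        N,_,st,ce=cv2.connectedComponentsWithStats(z)
        for i in range(1,N):
            if st[i,4]>25: print(n,k,st[i],ce[i].round(1))
    vis.append(cv2.resize(im[y:y+h,x:x+w],None,fx=4 if n=="top" else 4,fy=4,interpolation=cv2.INTER_CUBIC))
    cv2.imwrite(f"pics/{n}c.png",vis[-1])
E
```

```text
top green [257 229  21  38 662] [266.8 247.9]
top green [222 261  17  17 229] [229.8 268.8]
top green [261 271  21  41 708] [271.  291.1]
top red [219 226  17  16 212] [227.1 233.3]
top amber [241 190  28  11 229] [255.4 194.1]
top amber [346 271  24  29 596] [357.5 285. ]
top blue [255 216 107  14 517] [315.3 222.8]
top blue [259 263  78  10 138] [285.5 267.5]
top blue [263 299 109  18 335] [314.4 309.2]
side green [264 187  13  12 104] [270.  193.2]
side green [287 219  29  14 174] [300.6 225.3]
side green [255 230  29  15 190] [268.7 237.2]
side red [291 182  11   8  76] [295.8 185.3]
side amber [284 272  28  23 421] [297.4 282.7]
side amber [229 286  23  23 310] [240.4 297.5]
side blue [334 175  14  11 124] [340.5 179.9]
side blue [ 247  210  110   98 1152] [310.7 272.7]
side blue [280 222  30  45  90] [290.  238.3]
```

View pics/topc.png

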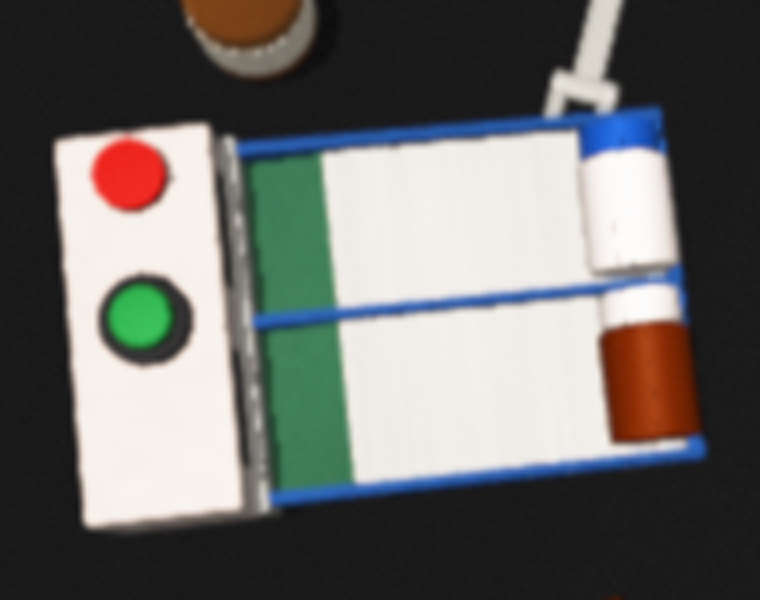

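```bash
python3 - <<'E'
from h import *
T,S=cal("top"),cal("side")
P=lambda u,v,z:plane(T,195+u/4,190+v/4,z)
c=[P(*q,.1) for q in((55,140),(210,125),(242,512),(85,525))]
for q in c: print(q.round(4))
cen=np.mean(c,0)
print("boxc",cen, "edge angles",[np.degrees(np.arctan2(*(b-a)[[1,0]])).round(1) for a,b in((c[3],c[0]),(c[2],c[1]),(c[1],c[0]),(c[2],c[3]))])
l=[P(662,110,.027),P(705,452,.027)];print("lip corners",l)
cr=[P(322,152,.038),P(353,482,.038)];print("crest",cr, P(338,318,.045))
d=l[0]-l[1]
# fit frame: known pts
g=np.array([(-100,103),(-100,183),(100,183),(100,103)])/1e3
src=np.array([(100,183),(100,103),(-100,103),(-100,183),(91,50),(-91,50),(95,-138),(-95,-138)])/1e3
dst=np.array([p[:2] for p in c+cr+l])
a,b=src.mean(0),dst.mean(0);U,_,V=np.linalg.svd((src-a).T@(dst-b));R=(U@V).T
t=b-R@a;print("yaw",np.degrees(np.arctan2(R[1,0],R[0,0])),"t",t);print((dst-(src@R.T+t)).round(4))
bt,e=tri(T,(229.8,268.8),S,(270,193.2));print("btn",bt,e,"in gutter",R.T@(bt[:2]-t))
rc,e=tri(T,(227.1,233.3),S,(295.8,185.3));print("cap",rc,e,R.T@(rc[:2]-t))
aj=plane(T,357.5,285,.055);print("amber barrel",R.T@(aj[:2]-t),aj)
for p in((-47,-111),(-57,-152),(0,143)):print(p,R@(np.array(p)/1e3)+t)
E
```

```text
[0.5971 0.23   0.1   ]
[0.6061 0.1502 0.1   ]
[0.4077 0.1265 0.1   ]
[0.4003 0.2047 0.1   ]
boxc [0.50281169 0.1778636  0.1       ] edge angles [np.float64(7.3), np.float64(6.8), np.float64(96.4), np.float64(95.4)]
lip corners [array([ 0.63449571, -0.08921889,  0.027     ]), array([ 0.44549127, -0.1124837 ,  0.027     ])]
crest [array([0.60579864, 0.09779429, 0.038     ]), array([0.42652855, 0.07604997, 0.038     ])] [0.51344322 0.08588095 0.045     ]
yaw 7.30968045364861 t [0.52174311 0.0363518 ]
[[-0.0005 -0.0006]
 [-0.0017 -0.001 ]
 [-0.0018  0.0007]
 [ 0.001  -0.0004]
 [ 0.0002  0.0003]
 [ 0.0014  0.0017]
 [ 0.001  -0.0008]
 [ 0.0004  0.0001]]
btn [0.50253151 0.17910106 0.11958123] 0.0026614577058081236 in gutter [-0.00089316  0.14403347]
cap [0.576585   0.1879834  0.11730782] 8.703255780362165e-05 [0.07368861 0.14342163]
amber barrel [-0.0551488  -0.11116001] [ 0.48118564 -0.08092151  0.055     ]
(-47, -111) [ 0.48924785 -0.07972602]
(-57, -152) [ 0.48454564 -0.12166513]
(0, 143) [0.50354891 0.17818963]
```

```bash
cat > go.py <<'E'
import numpy as np,sys
from plant import monitor
from scipy.spatial.transform import Rotation as Ro
a=np.radians(7.31);G=np.array([[np.cos(a),-np.sin(a),0],[np.sin(a),np.cos(a),0],[0,0,1]]);t=np.array([.5217,.0364,0])
def st():
    o=monitor.get_obs();p=G.T@(o["tcp_pos"]-t);R=Ro.from_rotvec(o["orientation"]).as_matrix()
    return o,p,R
def to(g):
    o,p,R=st();W=np.c_[G[:,1],G[:,0],[0,0,-1]]
    print("t",round(o["t"],2),"gutter",p.round(4),"F",o["wrist_force"].round(1),"w",round(o["width"],3))
    print("shift",(R.T@(G@np.array(g)+t-o["tcp_pos"])).round(4),"twist",np.degrees(Ro.from_matrix(R.T@W).as_rotvec()).round(2))
if __name__=="__main__": to([float(v)/1e3 for v in sys.argv[1:4]])
E
python3 go.py -55 -170 200
```

```text
t 0.1 gutter [-0.3351  0.5206  0.2308] F [ 0.9 -0.4  0. ] w 0.086
shift [-0.5078 -0.5454  0.0313] twist [-6.000e-02  3.000e-02  6.912e+01]
```

Emit:
{"api": "play_rows", "payload": {"increments": [{"grip": 20, "translation": [-0.04, -0.043, 0], "twist": [0, 0, 6]}, {"grip": 20, "translation": [-0.08, -0.086, 0], "twist": [0, 0, 12]}, {"grip": 20, "translation": [-0.12, -0.129, 0], "twist": [0, 0, 18]}, {"grip": 20, "translation": [-0.16, -0.172, 0], "twist": [0, 0, 24]}, {"grip": 20, "translation": [-0.2, -0.215, 0.005], "twist": [0, 0, 30]}, {"grip": 20, "translation": [-0.24, -0.258, 0.01], "twist": [0, 0, 36]}, {"grip": 20, "translation": [-0.28, -0.301, 0.015], "twist": [0, 0, 42]}, {"grip": 20, "translation": [-0.32, -0.344, 0.02], "twist": [0, 0, 48]}, {"grip": 20, "translation": [-0.36, -0.387, 0.02], "twist": [0, 0, 54]}, {"grip": 20, "translation": [-0.4, -0.43, 0.02], "twist": [0, 0, 60]}]}}

```text
t: 1.35
tcp_pos: [0.4116, -0.0035, 0.2112]
orientation: [-1.886, -2.512, -0.0]
wrist_force: [0.9, 2.3, -0.1]
width: 0.017
```

```bash
python3 go.py -55 -170 120
```

```text
t 1.35 gutter [-0.1143 -0.0255  0.2112] F [ 0.9  2.3 -0.1] w 0.017
shift [-0.1519  0.0362  0.0912] twist [ 0.   -0.01  8.9 ]
```

Emit:
{"api": "play_rows", "payload": {"increments": [{"grip": 20, "translation": [-0.05, 0.012, 0], "twist": [0, 0, 5]}, {"grip": 20, "translation": [-0.1, 0.024, 0], "twist": [0, 0, 9]}, {"grip": 20, "translation": [-0.15, 0.036, 0.02], "twist": [0, 0, 9]}, {"grip": 20, "translation": [-0.152, 0.036, 0.05], "twist": [0, 0, 9]}, {"grip": 20, "translation": [-0.152, 0.036, 0.09], "twist": [0, 0, 9]}, {"grip": 20, "translation": [-0.152, 0.036, 0.09], "twist": [0, 0, 9]}]}}

```text
t: 2.1
tcp_pos: [0.487, -0.1365, 0.1193]
orientation: [-2.07, -2.357, 0.002]
wrist_force: [0.2, 0.4, 1.1]
width: 0.0168
```

```bash
python3 go.py -55 -170 32; python3 - <<'E'
from h import *
a=vision.read_camera("side")[140:340,190:430];b=vision.read_camera("wrist")
im=np.hstack([cv2.resize(a,(480,400),interpolation=2),cv2.resize(b,(320,240))[:0] if 0 else cv2.copyMakeBorder(cv2.resize(b,(320,240)),0,160,0,0,0)])
cv2.imwrite("pics/a.png",im[:,:,::-1])
E
```

```text
t 2.1 gutter [-0.0564 -0.167   0.1193] F [0.2 0.4 1.1] w 0.017
shift [-0.0032  0.0018  0.0873] twist [-0.24 -0.15  0.11]
```

View pics/a.png

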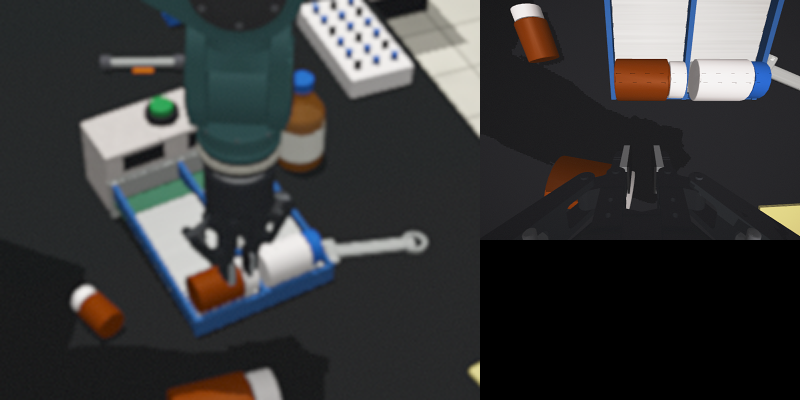

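The wrist view shows the fingertips at about x=640, centred on the amber barrel (615–670). I'll descend behind the lip.

Emit:
{"api": "play_rows", "payload": {"increments": [{"grip": 20, "translation": [0, 0.001, 0.03], "twist": [0, 0, 0]}, {"grip": 20, "translation": [0, 0.001, 0.055], "twist": [0, 0, 0]}, {"grip": 20, "translation": [0, 0.001, 0.075], "twist": [0, 0, 0]}, {"grip": 20, "translation": [0, 0.001, 0.086], "twist": [0, 0, 0]}, {"grip": 20, "translation": [0, 0.001, 0.086], "twist": [0, 0, 0]}, {"grip": 20, "translation": [0, 0.001, 0.086], "twist": [0, 0, 0]}]}}

```text
t: 2.95
tcp_pos: [0.4903, -0.1372, 0.0363]
orientation: [2.072, 2.36, 0.001]
wrist_force: [-0.1, -0.8, 0.8]
width: 0.0172
```

```bash
python3 go.py -55 -146 32
```

```text
t 2.95 gutter [-0.0533 -0.1682  0.0363] F [-0.1 -0.8  0.8] w 0.017
shift [ 0.0222 -0.0017  0.0043] twist [0.07 0.04 0.13]
```

Emit:
{"api": "play_rows", "payload": {"increments": [{"grip": 20, "translation": [0.004, -0.002, 0.003], "twist": [0, 0, 0]}, {"grip": 20, "translation": [0.009, -0.002, 0.003], "twist": [0, 0, 0]}, {"grip": 20, "translation": [0.014, -0.002, 0.003], "twist": [0, 0, 0]}, {"grip": 20, "translation": [0.018, -0.002, 0.003], "twist": [0, 0, 0]}, {"grip": 20, "translation": [0.022, -0.002, 0.003], "twist": [0, 0, 0]}, {"grip": 20, "translation": [0.026, -0.002, 0.0025], "twist": [0, 0, 0]}, {"grip": 20, "translation": [0.03, -0.002, 0.002], "twist": [0, 0, 0]}, {"grip": 20, "translation": [0.034, -0.002, 0.0015], "twist": [0, 0, 0]}]}}

```text
t: 3.95
tcp_pos: [0.4833, -0.1033, 0.0338]
orientation: [2.073, 2.361, -0.0]
wrist_force: [-0.7, -0.5, 0.6]
width: 0.0169
```

```bash
python3 go.py -55 -90 39; python3 - <<'E'
from h import *
b=vision.read_camera("wrist")
cv2.imwrite("pics/b.png",b[:,:,::-1])
E
```

```text
t 3.95 gutter [-0.0559 -0.1337  0.0338] F [-0.7 -0.5  0.6] w 0.017
shift [ 0.0437  0.001  -0.0052] twist [0.01 0.01 0.12]
```

View pics/b.png

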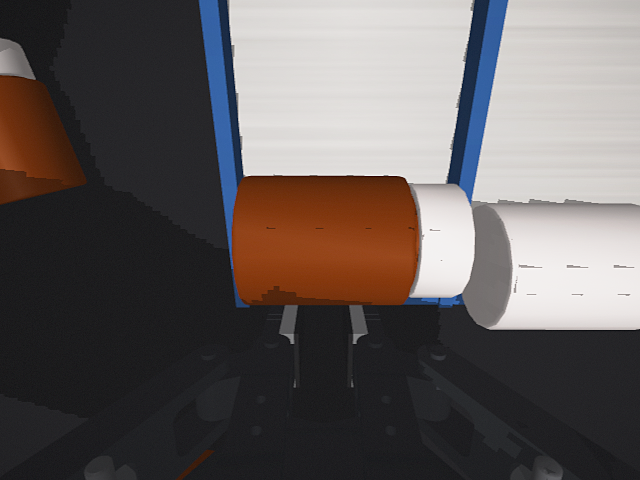

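The view shows fingertips (about 290 and 358, 310) in contact with the amber barrel (235–415). The jar is square in its gutter and has moved about 13 mm; the white jar hasn't moved. Continuing up the slope.

Emit:
{"api": "play_rows", "payload": {"increments": [{"grip": 20, "translation": [0.007, 0, -0.0009], "twist": [0, 0, 0]}, {"grip": 20, "translation": [0.016, 0, -0.002], "twist": [0, 0, 0]}, {"grip": 20, "translation": [0.026, 0, -0.0032], "twist": [0, 0, 0]}, {"grip": 20, "translation": [0.036, 0, -0.0044], "twist": [0, 0, 0]}, {"grip": 20, "translation": [0.046, 0, -0.0056], "twist": [0, 0, 0]}, {"grip": 20, "translation": [0.056, 0, -0.0069], "twist": [0, 0, 0]}, {"grip": 20, "translation": [0.065, 0, -0.008], "twist": [0, 0, 0]}, {"grip": 20, "translation": [0.073, 0, -0.009], "twist": [0, 0, 0]}, {"grip": 20, "translation": [0.08, 0, -0.0098], "twist": [0, 0, 0]}, {"grip": 20, "translation": [0.085, 0, -0.0104], "twist": [0, 0, 0]}]}}

```text
t: 5.25
tcp_pos: [0.4722, -0.0188, 0.0442]
orientation: [2.073, 2.361, -0.0]
wrist_force: [-0.0, -0.4, 0.6]
width: 0.0176
```

```bash
python3 go.py -55 20 52; python3 - <<'E'
from h import *
b=vision.read_camera("wrist")
cv2.imwrite("pics/c.png",b[:,:,::-1])
E
```

```text
t 5.25 gutter [-0.0561 -0.0485  0.0442] F [-0.  -0.4  0.6] w 0.018
shift [ 0.0685  0.0012 -0.0078] twist [0.   0.   0.13]
```

View pics/c.png

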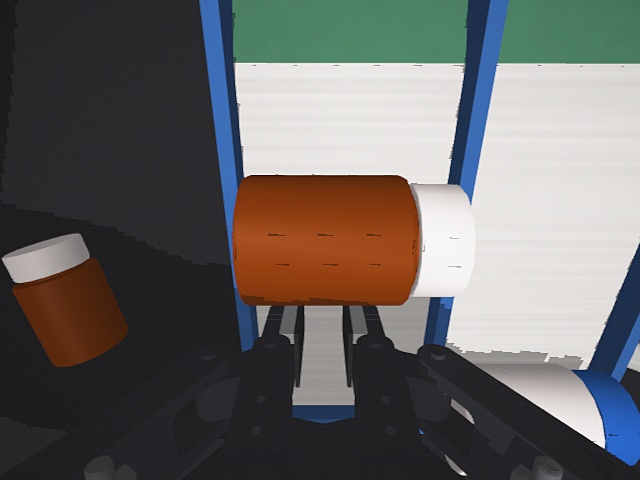

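The jar is square and still in contact with the fingers; the green pocket edge shows at row 65. Next I push it over the crest.

Emit:
{"api": "play_rows", "payload": {"increments": [{"grip": 20, "translation": [0.007, 0, -0.0009], "twist": [0, 0, 0]}, {"grip": 20, "translation": [0.016, 0, -0.002], "twist": [0, 0, 0]}, {"grip": 20, "translation": [0.026, 0, -0.0032], "twist": [0, 0, 0]}, {"grip": 20, "translation": [0.036, 0, -0.0044], "twist": [0, 0, 0]}, {"grip": 20, "translation": [0.045, 0, -0.0055], "twist": [0, 0, 0]}, {"grip": 20, "translation": [0.052, 0, -0.0064], "twist": [0, 0, 0]}, {"grip": 20, "translation": [0.058, 0, -0.0071], "twist": [0, 0, 0]}, {"grip": 20, "translation": [0.063, 0, -0.0076], "twist": [0, 0, 0]}, {"grip": 20, "translation": [0.068, 0, -0.008], "twist": [0, 0, 0]}, {"grip": 20, "translation": [0.072, 0, -0.008], "twist": [0, 0, 0]}]}}

```text
t: 6.55
tcp_pos: [0.4629, 0.0525, 0.0521]
orientation: [-2.073, -2.361, -0.0]
wrist_force: [0.6, 0.3, 0.1]
width: 0.0172
```

Emit:
{"api": "play_rows", "payload": {"increments": [{"grip": 20, "translation": [0, 0, 0], "twist": [0, 0, 0]}, {"grip": 20, "translation": [0, 0, 0], "twist": [0, 0, 0]}, {"grip": 20, "translation": [0, 0, 0], "twist": [0, 0, 0]}, {"grip": 20, "translation": [0, 0, 0], "twist": [0, 0, 0]}]}}

```text
t: 7.05
tcp_pos: [0.4629, 0.0521, 0.0522]
orientation: [-2.073, -2.361, 0.0]
wrist_force: [0.5, 0.1, 0.1]
width: 0.0171
```

```bash
python3 go.py -55 20 52; python3 - <<'E'
from h import *
b=vision.read_camera("wrist")
cv2.imwrite("pics/d.png",b[:,:,::-1])
E
```

```text
t 7.05 gutter [-0.0563  0.023   0.0522] F [0.5 0.1 0.1] w 0.017
shift [-0.003   0.0013  0.0002] twist [-0.    0.    0.11]
```

View pics/d.png

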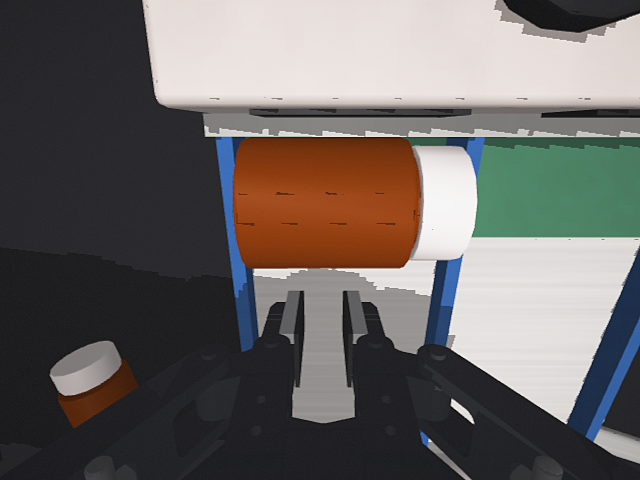

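The jar has rolled off the fingers into the pocket and sits square against the steel stop (row 137). I'll back off, lift, shut the fingers and go above the button.

Emit:
{"api": "play_rows", "payload": {"increments": [{"grip": 20, "translation": [-0.015, 0, -0.005], "twist": [0, 0, 0]}, {"grip": 20, "translation": [-0.02, 0, -0.04], "twist": [0, 0, 0]}, {"grip": 20, "translation": [-0.02, 0, -0.08], "twist": [0, 0, 0]}, {"grip": 0, "translation": [-0.02, 0, -0.115], "twist": [0, 0, 0]}, {"grip": 0, "translation": [0.02, 0.02, -0.12], "twist": [0, 0, 0]}, {"grip": 0, "translation": [0.06, 0.04, -0.12], "twist": [0, 0, 0]}, {"grip": 0, "translation": [0.09, 0.055, -0.12], "twist": [0, 0, 0]}, {"grip": 0, "translation": [0.12, 0.055, -0.12], "twist": [0, 0, 0]}, {"grip": 0, "translation": [0.12, 0.055, -0.12], "twist": [0, 0, 0]}, {"grip": 0, "translation": [0.12, 0.055, -0.12], "twist": [0, 0, 0]}]}}

```text
t: 8.35
tcp_pos: [0.5021, 0.1774, 0.1723]
orientation: [2.073, 2.36, -0.0]
wrist_force: [-0.1, -0.1, -0.0]
width: -0.0002
```

```bash
python3 go.py -1 143 120; python3 - <<'E'
from h import *
a=vision.read_camera("top")[190:340,195:385]; s=vision.read_camera("side")[150:300,215:405]
b=vision.read_camera("wrist")
im=np.vstack([np.hstack([cv2.resize(a,(380,300)),cv2.resize(s,(380,300))]),np.hstack([cv2.resize(b,(380,285)),np.zeros((285,380,3),np.uint8)])])
cv2.imwrite("pics/e.png",im[:,:,::-1])
E
```

```text
t 8.35 gutter [-0.0015  0.1424  0.1723] F [-0.1 -0.1 -0. ] w -0.0
shift [0.0007 0.0005 0.0523] twist [-0.    0.02  0.11]
```

View pics/e.png

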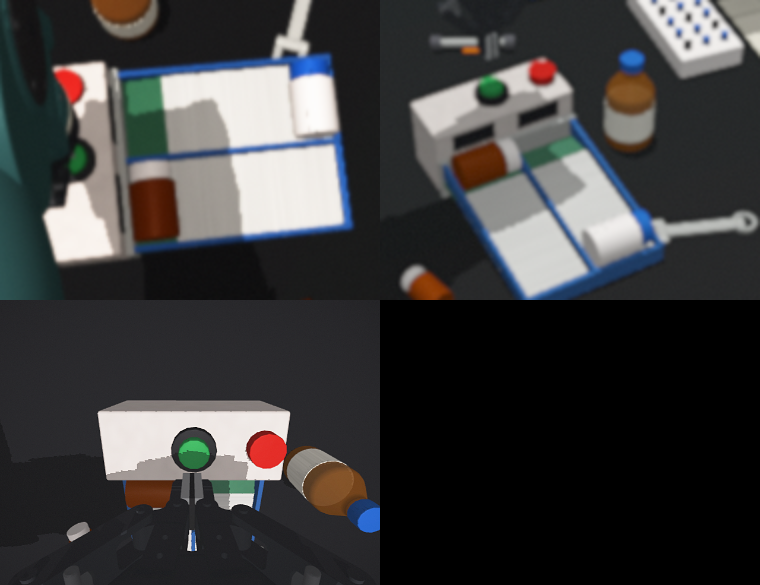

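The jar is in the pocket and the white jar is still at the lip. The shut fingers are in line with the button. Descending.

Emit:
{"api": "play_rows", "payload": {"increments": [{"grip": 0, "translation": [0, 0, 0.02], "twist": [0, 0, 0]}, {"grip": 0, "translation": [0, 0, 0.038], "twist": [0, 0, 0]}, {"grip": 0, "translation": [0, 0, 0.048], "twist": [0, 0, 0]}, {"grip": 0, "translation": [0, 0, 0.051], "twist": [0, 0, 0]}, {"grip": 0, "translation": [0, 0, 0.053], "twist": [0, 0, 0]}, {"grip": 0, "translation": [0, 0, 0.055], "twist": [0, 0, 0]}, {"grip": 0, "translation": [0, 0, 0.055], "twist": [0, 0, 0]}]}}

```text
t: 9.38
tcp_pos: [0.5022, 0.1782, 0.1174]
orientation: [2.072, 2.36, 0.0]
wrist_force: [-0.5, -2.1, 4.3]
width: -0.0002
```

Emit:
{"api": "play_rows", "payload": {"increments": [{"grip": 0, "translation": [0, 0, 0.001], "twist": [0, 0, 0]}, {"grip": 0, "translation": [0, 0, 0.002], "twist": [0, 0, 0]}, {"grip": 0, "translation": [0, 0, 0.002], "twist": [0, 0, 0]}]}}

```text
t: 9.75
tcp_pos: [0.5023, 0.1782, 0.1159]
orientation: [2.072, 2.36, 0.001]
wrist_force: [-2.6, -2.9, 12.0]
width: -0.0001
```

Emit:
{"api": "play_rows", "payload": {"increments": [{"grip": 0, "translation": [0, 0, 0.001], "twist": [0, 0, 0]}, {"grip": 0, "translation": [0, 0, 0.0015], "twist": [0, 0, 0]}, {"grip": 0, "translation": [0, 0, 0.0015], "twist": [0, 0, 0]}]}}

```text
t: 10.12
tcp_pos: [0.5024, 0.1782, 0.1155]
orientation: [2.072, 2.359, 0.003]
wrist_force: [-8.8, -4.2, 31.1]
width: -0.0002
```

Hard stop reached at z≈0.1155. I'll back off in small steps to confirm from the spring force that the button travelled.

Emit:
{"api": "play_rows", "payload": {"increments": [{"grip": 0, "translation": [0, 0, -0.004], "twist": [0, 0, 0]}, {"grip": 0, "translation": [0, 0, -0.004], "twist": [0, 0, 0]}]}}

```text
t: 10.38
tcp_pos: [0.5022, 0.1783, 0.1179]
orientation: [2.072, 2.36, 0.001]
wrist_force: [1.6, -2.5, 3.2]
width: -0.0002
```

Emit:
{"api": "play_rows", "payload": {"increments": [{"grip": 0, "translation": [0, 0, -0.002], "twist": [0, 0, 0]}, {"grip": 0, "translation": [0, 0, -0.002], "twist": [0, 0, 0]}]}}

```text
t: 10.62
tcp_pos: [0.5021, 0.1784, 0.1197]
orientation: [-2.073, -2.361, -0.0]
wrist_force: [1.0, -0.7, 1.7]
width: -0.0002
```

Emit:
{"api": "play_rows", "payload": {"increments": [{"grip": 0, "translation": [0, 0, -0.002], "twist": [0, 0, 0]}, {"grip": 0, "translation": [0, 0, -0.002], "twist": [0, 0, 0]}]}}

```text
t: 10.88
tcp_pos: [0.5019, 0.1784, 0.1217]
orientation: [-2.073, -2.361, 0.0]
wrist_force: [0.2, 0.5, 1.3]
width: 0.0003
```

Emit:
{"api": "play_rows", "payload": {"increments": [{"grip": 0, "translation": [0, 0, -0.004], "twist": [0, 0, 0]}, {"grip": 0, "translation": [0, 0, -0.004], "twist": [0, 0, 0]}]}}

```text
t: 11.12
tcp_pos: [0.5019, 0.1783, 0.1259]
orientation: [-2.073, -2.361, -0.0]
wrist_force: [0.8, 0.1, 0.1]
width: -0.0003
```

The spring force falls smoothly to zero at about 0.1215, so travel was about 6 mm, a full press. Retreating upward for a final check.

Emit:
{"api": "play_rows", "payload": {"increments": [{"grip": 0, "translation": [0, 0, -0.03], "twist": [0, 0, 0]}, {"grip": 0, "translation": [0, 0, -0.07], "twist": [0, 0, 0]}, {"grip": 0, "translation": [0, 0, -0.1], "twist": [0, 0, 0]}, {"grip": 0, "translation": [0, 0, -0.1], "twist": [0, 0, 0]}, {"grip": 0, "translation": [0, 0, -0.1], "twist": [0, 0, 0]}, {"grip": 0, "translation": [0, 0, -0.1], "twist": [0, 0, 0]}]}}

```text
t: 11.88
tcp_pos: [0.5015, 0.1782, 0.2247]
orientation: [-2.072, -2.36, 0.002]
wrist_force: [0.2, 0.6, 0.5]
width: 0.0001
```

```bash
python3 go.py -1 143 120; python3 - <<'E'
from h import *
a=vision.read_camera("top")[150:340,195:385]; s=vision.read_camera("side")[150:340,215:405]
im=np.hstack([cv2.resize(a,(400,400)),cv2.resize(s,(400,400))])
cv2.imwrite("pics/f.png",im[:,:,::-1])
E
```

```text
t 11.88 gutter [-0.002   0.1432  0.2247] F [0.2 0.6 0.5] w 0.0
shift [-0.0002  0.0012  0.1047] twist [-0.1   0.01  0.12]
```

View pics/f.png

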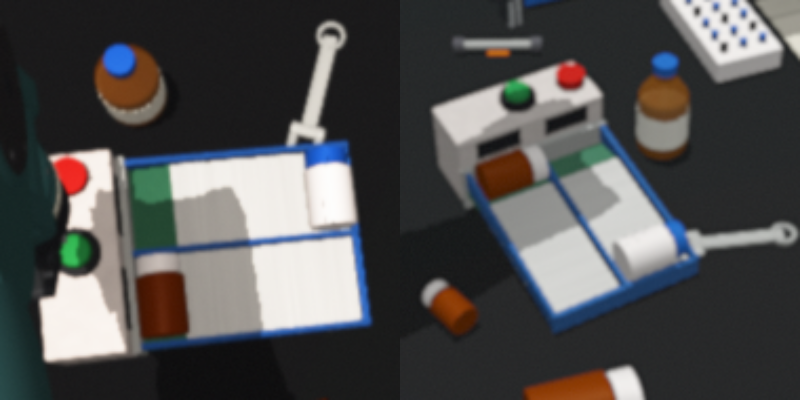

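The amber jar is in the pocket, the white jar is at the lip, the button is up, the red cap hasn't moved and the arm is clear.

```bash
python3 -c "
from plant import workorder
print(workorder.hand_in())"
```

```text
the job is handed in; nothing more can be done
None
```

I pushed the amber jar up its gutter with the fingertips, keeping it on the floor of the gutter, and it rolled over the crest into the green pocket. I then pressed the green button to its hard stop, let it go, moved the arm clear and handed the job in. The arm clock read about 12 s of the 45 s allowed.

- **Jars:** the last pictures show the amber jar square against the steel stop and the white jar still at the low lip. I judged this by eye and did not measure the jars' final positions.
- **Button:** it went about 6 mm, from z ≈ 0.1215 to 0.1155 m. The spring force dropped to zero on the way back up, and the picture shows it released. Wrist force peaked at 31 N, when I pushed on slightly to confirm the stop.
- **Bystanders:** the red cap, reagent bottle and spanner show no visible shift in those pictures. The beaker, tip box and column were not checked again, but the arm's path kept away from them.

No check failed or disagreed. Handing in gave no verdict.

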